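# Set the closing knob of a wire-binding press and lock it

## Robot

A 6-joint arm with a two-finger parallel gripper is mounted at the origin on a cart in front of the work surface, level with it; the furniture and walls round the work are solid. World frame = base frame: x ahead of the robot, y to its left, z up, the work surface at z = 0. Lengths are in m, angles in degrees, forces in N, time in s.
With the tool pointing down it reaches from about 0.2 to 0.875 m from the base axis. Payload 3.4 kg.
Tool frame: the origin (TCP) lies midway between the tips of the shut fingers; the grasp point (between the pads) lies 19 mm behind it; z points along the fingers, y is the line along which they close (so a half turn about z gives the same grasp; the last joint's range is limited). The gripper opens to 94 mm and grips with 3 to 60 N. Pads are 16 mm wide; open, the fingers measure 119 mm over their backs; the gripper's body (75 mm by 177 mm) begins 78 mm behind the grasp point.
Start: joints at [-77.75, 15.808, 86.224, -0, 77.962, -6.933], TCP at [0.189, -0.543, 0.205] pointing down, gripper open.
Joint ranges: [-165.64, 165.64], [-43.16, 119.46], [12.63, 154.43], [-67.54, 247.53], [6.08, 155.33], [-154.97, 154.97]. Speed limits (degrees/s): [147.25, 147.25, 180, 180, 180, 180].

## Interface

Orientations are given as a 3x3 rotation matrix whose columns are the frame's x, y, z axes.
In Python, from station import ctrl, eyes, spotter gives the robot as it stands.
- The arm moves only by the tool servo_tool, never from a script. Its argument "deltas" is a list of rows, each a list of 3 entries, a list of its own where there are three numbers: the shift along the tool's x, y, z in mm, then the turn, a rotation vector about the tool's x, y, z in degrees, then the opening in per cent of the stroke, from 0 (shut) to 100 (fully open). A call has 1 to 10 rows; each row is the pose to reach, as a shift and turn from the pose commanded when the call began, along the tool's axes at that moment; what a row does not reach only later rows make up. A row lasts 1/8 s, in which the tool goes at most 62.5 mm and 10.7 degrees, less where a joint would pass 70% of its speed; a pose out of reach is approached as far as the arm can. A call with a gripper value outside its range is refused whole. The fingers move at their own pace and stop on an object; "grip_force" is the grip in N (left out, the last holds). Time passes only in rows, so rows that repeat a pose let the fingers close. It gives the time, the measured TCP pose, the force, the opening and the grip force at its end, in the units of the state.
- ctrl.state(): the state, without advancing time (a new reading comes with each control period).
- eyes.capture(name): name is "side" or "top" or "wrist"; returns (picture, depth): 384x512x3 uint8, blue, green, red; 384x512 float32, m along the optical axis (not along the pixel's ray), 0 where there is no reading.
- eyes.camera_model(name): a dict with "camera_matrix" (3x3 intrinsics, pixels), "k1" (the pictures are not rectified: a ray, as slopes to the right and down, at radius r is drawn at 1 + k1 r^2 times it, then the intrinsics apply), "T" (4x4, takes a point from camera to world coordinates). Camera axes: x right, y down, z forward; pixel columns grow to the right and rows downward; lengths in m; the calibration is good to about 2 mm. A picture is of the moment at which its call begins: read the wrist's pose just before it. camera_model takes no time and is no camera call; for the wrist camera it gives the pose at the moment of the call.
- ctrl.sign_off(): hands the job in; it is judged then, once.
Trained networks look in the newest picture that a camera, given by its name, has taken for a name from the list of things; names that differ only in an ending like _2 or _b are one class to them, and where a whole thing is asked for, a point or a joint stands for the part that bears it (a point fixed in the world has none). Each returns a list of dicts, best first, with "score" (0 to 1); they miss things now and then, are a little off and sometimes report something else, mostly with a low value. They report only what shows in the picture. A call takes as long as a camera call.
- spotter.find_in(target, camera): "bbox" ([centre column, centre row, width, height] in pixels, round what is visible of it).
The state is a dict: "time": time; "joints": joint angles; "joint_velocities": joint speeds; "joint_efforts": joint torques, N m; "position": TCP position; "tool_rot": TCP orientation; "ft_force": force on the tool from outside, world axes, zero at the start; "wrist_torque": the same for the moment, N m; "opening": finger opening in m; "gripper_force": force on a finger pad.
Only numpy, scipy, OpenCV 4.12 (cv2) and the standard library are available. Lean on these libraries where they do the work, as an engineer would, in place of code of your own. Each camera call takes 0.05 s, during which the arm holds its last target. There are 200 camera calls.

## Task

The wire-loop binding press is to be set for this little book: turn the black knob on its top until the knob's white pointer stands at the red marker on the dial. Then turn the brass lock ring above the knob clockwise until it is firmly hand-tight (about 0.4 N m) without forcing it, so that the setting cannot creep. The knob must stay on the marker, the red marker must not be shifted, and the pencil and other things on the desk stay where they are.

Things in the scene. Friction and masses are not known exactly. Their poses are not given: they have to be found in the camera images.
- knob_grip (a point): centre of the fluted black setting knob: on its vertical axis, half-way up its gripping part (round, 53 mm over the flutes, 22 mm high: 11 mm below to 11 mm above this point). Turns both ways with 0.06 N m of friction, stays where left; held fast once the ring is tight. Below it a skirt 70 mm across and 10 mm high reaches down to the fixed dial plate (104 mm across, top 21 mm below this point).
- setting_knob: the same knob as a part: origin on its axis on the dial plate's top, 21 mm below knob_grip, z up, its white pointer at its -x. Stops at 2.4 rad either side of the press's front.
- pointer_tip (a point): outer tip of the knob's white pointer, 42 mm from the knob's axis, just above the dial plate; goes round with the knob.
- marker_tip (a point): point on the red setting marker (a stiff slider on the dial's rim, 13 x 5 mm, 6 mm high; leave it there), 42 mm from the knob's axis at pointer height: coincides with pointer_tip when the knob is set. Seen from above the pointer starts 0.6 to 2.6 rad anticlockwise of the marker and goes to it clockwise, across the press's front half.
- ring_grip (a point): centre of the knurled brass lock ring, half-way up, on the knob's axis, 27 mm above knob_grip (a little more or less as it is turned). 41 mm diameter over the knurl, 18 mm high; underside about 7 mm above the knob's top face; the 12 mm stud rises 9 mm above its top. Clockwise from above tightens; sinks 1.6 mm per rad on its quick thread, so go down with it; does not come back when let go.
- lock_ring: the same ring: origin on the axis at its underside, z up, white dot at its -x. Loose at first: turns freely (0.05 N m) for 0.3 to 2.6 rad, different each time (hidden wear), then meets the washer and the moment rises by about 1 N m per rad. Tight from 0.3, right at 0.4, washer crushed above 0.65 N m. Read it in turning: on a stop after a big step, thread friction may leave it low or reversed.
- lock_washer: keyed steel washer, 33 mm diameter, 3 mm thick, on the stud between knob and lock ring; cannot turn. Origin at the centre of its underside. The ring clamps it onto the knob with about 150 N for each N m of tightening.
- binder: the press, screwed down: grey and charcoal, 215 mm deep, 260 mm wide, head 78 mm high. Origin on the desk straight under the knob's axis, front (book side) at its -x. Closing lever with black grip at its -y side, up to 122 mm high, 125 to 150 mm from the axis; nothing else of it rises above the dial plate but knob, marker, washer, ring and stud.
- pencil_yellow: yellow pencil, 168 mm long, lying on the book in the press; bystander, origin at its centre underneath.
- stapler: black stapler, 150x36x56 mm, on the left; bystander, origin at its centre underneath.
- clip_tin: green tin, 68x98x26 mm, on the left; bystander, origin at its centre underneath.
- marker_green: green felt pen, 132 mm long, on the right; bystander, origin at its centre underneath.
- eraser: blue and white eraser, 22x56x12 mm, on the right; bystander, origin at its centre underneath.
- sticky_notes_0: yellow pad of notes, 77x77x18 mm, on the right; bystander, origin at its centre underneath.

How it is judged (in metres and radians):
On the way, in this order (a step that is already met when the one before it is completed fails the run):
1. the knob's pointer stands at the red marker, lock ring still loose (horizontal distance between pointer_tip and marker_tip below 0.004 m and contact force between lock_ring and lock_washer below 10 N), for 0.2 s.
2. the lock ring is tight, the pointer still at the marker (horizontal distance between pointer_tip and marker_tip below 0.004 m and contact force between lock_ring and lock_washer above 40 N), for 0.2 s.
At the end, for the whole second after the job is handed in: the white pointer's tip is within 4 mm of the red marker's point, and the lock ring keeps the washer clamped with 40 to 105 N (tightened with about 0.3 to 0.65 N m), left by itself (all of step 2 and contact force between lock_ring and lock_washer below 105 N); the robot touches nothing.
It fails at once if the lock ring is overtightened: more than 105 N on the washer (about 0.65 N m) (contact force between lock_ring and lock_washer above 105 N).
It fails at once if the red marker is shifted by more than 4 mm (distance of marker_tip from where it was at the start of the episode above 0.004 m).
It fails at once if the pencil or another thing on the desk is moved by more than 20 mm (distance of any of pencil_yellow, stapler, clip_tin, marker_green, eraser, sticky_notes_0 from where it was at the start of the episode above 0.02 m).
It also fails if it takes over 72 s, if anything falls off the work surface, if the arm or the gripper's body presses on something with over 40 N, if the wrist force passes 120 N, or if a joint passes its speed limit or range.

## Working session

There is one attempt and no reset: what is moved stays moved. The work goes in short steps, Python scripts to look and compute and a tool call to move; the robot and the scene stay as the last step left them, time stands still between calls to the robot, and variables do not carry over. Pictures are saved under pics/ and viewed, at most 10 in all, crops included, and the job is handed in when it is done.

Besides the shell and the picture viewer there is one more tool, called after "Call:" as name([rows], argument=value, ...), one row to a line, values as JSON. servo_tool: Moves the arm, as the interface text tells. Its arguments: {"type":"object","properties":{"deltas":{"type":"array"},"grip_force":{"type":"number"}},"required":["deltas"]}

```bash
mkdir -p pics; cat > h.py <<'E'
import numpy as np, cv2
from station import ctrl, eyes, spotter
def ray(m,u,v):
    K=m["camera_matrix"];K=np.array(K);d=np.array([(u-K[0,2])/K[0,0],(v-K[1,2])/K[1,1]])
    p=d.copy()
    for _ in range(20): p=d/(1+m["k1"]*(p@p))
    return np.array([p[0],p[1],1.])
def w(m,u,v,z=None,depth=None):
    T=np.array(m["T"]);r=T[:3,:3]@ray(m,u,v)
    s=depth if depth is not None else (z-T[2,3])/r[2]
    return T[:3,3]+s*r
E
python3 - <<'E'
from h import *
s=ctrl.state();print({k:np.round(v,3).tolist() for k,v in s.items()})
ims=[]
for c in("top","side"):
    p,d=eyes.capture(c);m=eyes.camera_model(c);np.savez(f"{c}.npz",p=p,d=d)
    print(c,np.round(m["T"],3).tolist(),m["k1"],np.round(m["camera_matrix"],1).tolist())
    for t in("knob_grip","lock_ring","pointer_tip","marker_tip","setting_knob"):
        for r in spotter.find_in(t,c)[:2]:
            u,v=r["bbox"][:2];dd=d[int(v),int(u)]
            print(t,np.round(r["bbox"],1),round(r["score"],2),np.round(w(m,u,v,depth=dd),3))
    cv2.imwrite(f"pics/{c}.png",p)
E
```

```text
{'time': 0.0, 'joints': [-77.751, 15.845, 86.291, -0.0, 77.962, -6.933], 'joint_velocities': [-0.103, -0.057, 0.037, 0.075, 0.023, 0.155], 'joint_efforts': [-0.0, -40.458, -23.723, 0.07, 0.035, -0.0], 'position': [0.189, -0.543, 0.205], 'tool_rot': [[0.944, 0.329, -0.0], [0.329, -0.944, 0.002], [0.0, -0.002, -1.0]], 'ft_force': [-0.41, 0.324, 0.574], 'wrist_torque': [0.064, -0.012, -0.019], 'gripper_force': 0.0, 'opening': 0.094}
top [[0.0, -0.99, 0.138, 0.293], [-1.0, 0.001, 0.007, -0.004], [-0.007, -0.138, -0.99, 1.47], [0.0, 0.0, 0.0, 1.0]] 0.03487283851435498 [[383.1, 0.0, 259.7], [0.0, 383.1, 193.1], [0.0, 0.0, 1.0]]
knob_grip [271.5 170.2  15.6  11.2] 0.54 [ 0.56  -0.036  0.139]
lock_ring [269.2 164.9  11.1   6.4] 0.44 [ 0.577 -0.028  0.151]
pointer_tip [273.3 171.7  20.   18.4] 0.61 [ 0.558 -0.043  0.125]
marker_tip [272.3 202.   36.4   7.4] 0.66 [ 0.46  -0.041  0.025]
marker_tip [146.2 184.6  26.3  35.9] 0.57 [0.524 0.432 0.05 ]
setting_knob [269.1 168.8  18.7  14.3] 0.47 [ 0.566 -0.028  0.136]
side [[0.877, -0.217, 0.428, -0.161], [-0.479, -0.348, 0.806, -1.223], [-0.026, -0.912, -0.41, 0.728], [0.0, 0.0, 0.0, 1.0]] -0.07276503517661741 [[397.7, 0.0, 242.2], [0.0, 397.7, 187.5], [0.0, 0.0, 1.0]]
knob_grip [269.  188.6  18.6  10. ] 0.71 [ 0.577 -0.052  0.1  ]
knob_grip [268.4 180.4   9.8   7.9] 0.48 [ 0.577 -0.047  0.132]
pointer_tip [267.4 190.9  17.9  15.1] 0.7 [ 0.567 -0.055  0.094]
marker_tip [207.2 170.5  20.   20.2] 0.21 [0.526 0.423 0.025]
setting_knob [267.1 188.6  16.5  11.9] 0.52 [ 0.571 -0.048  0.1  ]
```

View pics/top.png

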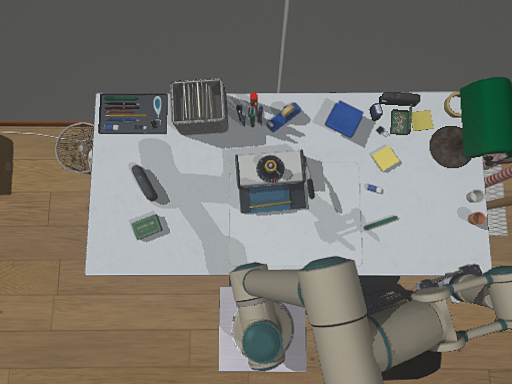

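View pics/side.png

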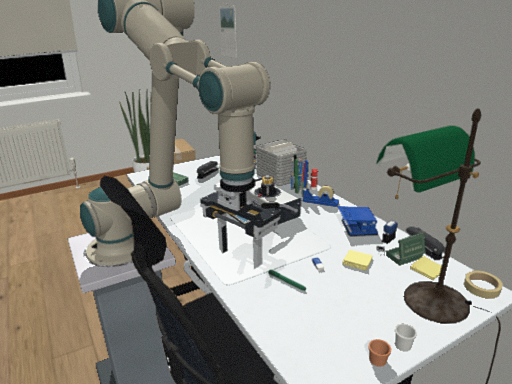

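```bash
python3 - <<'E'
from h import *
s=ctrl.state();R=np.array(s["tool_rot"]);p=np.array(s["position"])
m=eyes.camera_model("wrist");T=np.array(m["T"])
print("cam in tool",np.round(R.T@(T[:3,3]-p),3),np.round(R.T@T[:3,:3],3).tolist(),m["camera_matrix"])
z=np.load("top.npz");d=z["d"];m=eyes.camera_model("top")
P=[w(m,u,v,depth=d[v,u]) for v in range(150,190) for u in range(250,290) if d[v,u]>0]
P=np.array(P)
for a,b in((.085,.1),(.1,.12),(.12,.16)):
    q=P[(P[:,2]>a)&(P[:,2]<b)];print(a,len(q),np.round(np.median(q,0),3),np.round(q.min(0),3),np.round(q.max(0),3))
print(np.round(np.percentile(P[:,2],[50,70,80,90,99]),3))
print("delta mm",np.round(1000*R.T@(np.array([.47,-.035,.30])-p)))
E
```

```text
cam in tool [ 0.068  0.001 -0.179] [[0.0, -0.972, -0.237], [1.0, 0.0, -0.0], [0.0, -0.237, 0.972]] [[268.1295716    0.         253.55580822]
 [  0.         268.1295716  185.646982  ]
 [  0.           0.           1.        ]]
0.085 124 [ 0.564 -0.03   0.089] [ 0.527 -0.102  0.085] [0.617 0.034 0.099]
0.1 57 [ 0.563 -0.028  0.112] [ 0.552 -0.057  0.1  ] [ 0.596 -0.006  0.119]
0.12 105 [ 0.576 -0.031  0.138] [ 0.557 -0.049  0.122] [ 0.598 -0.013  0.151]
[0.078 0.081 0.084 0.101 0.142]
delta mm [ 432. -388.  -95.]
```

Call:
servo_tool([
  [[53,-36,-10],[0,0,-10],100],
  [[106,-72,-20],[0,0,-20],100],
  [[159,-107,-30],[0,0,-30],100],
  [[212,-143,-40],[0,0,-40],100],
  [[265,-179,-45],[0,0,-50],100],
  [[318,-215,-45],[0,0,-60],100],
  [[372,-251,-45],[0,0,-70],100],
  [[425,-286,-45],[0,0,-80],100],
  [[478,-322,-45],[0,0,-90],100],
  [[531,-358,-45],[0,0,-100],100],
])

```text
time: 1.85
position: [0.5628, -0.0437, 0.2507]
tool_rot: [[-0.493, 0.87, 0.001], [0.87, 0.493, -0.001], [-0.001, 0.0, -1.0]]
ft_force: [1.1, -0.6, 0.2]
opening: 0.0943
gripper_force: 0.0
```

Call:
servo_tool([
  [[0,0,0],[0,0,-10],100],
  [[0,0,0],[0,0,-20],100],
  [[0,0,0],[0,0,-30],100],
  [[0,0,0],[0,0,-40],100],
  [[0,0,0],[0,0,-50],100],
  [[0,0,0],[0,0,-60.8],100],
  [[0,0,0],[0,0,-60.8],100],
  [[0,0,0],[0,0,-60.8],100],
])

```text
time: 2.85
position: [0.5617, -0.0454, 0.2505]
tool_rot: [[-1.0, 0.003, 0.0], [0.003, 1.0, -0.0], [-0.0, -0.0, -1.0]]
ft_force: [0.4, 0.1, 0.6]
opening: 0.094
gripper_force: 0.0
```

```bash
cat > look.py <<'E'
from h import *
import sys
n=sys.argv[1]
s=ctrl.state();print(s["time"],np.round(s["position"],4),np.round(s["tool_rot"],3).tolist(),np.round(s["joints"],1))
m=eyes.camera_model("wrist");p,d=eyes.capture("wrist");np.savez(n+".npz",p=p,d=d,T=m["T"])
cv2.imwrite(f"pics/{n}.png",p)
for t in("knob_grip","lock_ring","pointer_tip","marker_tip","setting_knob"):
    for r in spotter.find_in(t,"wrist")[:2]:
        u,v=r["bbox"][:2];dd=d[int(v),int(u)]
        print(t,np.round(r["bbox"],1),round(r["score"],2),np.round(w(m,u,v,depth=dd),4))
P=np.array([w(m,u,v,depth=d[v,u]) for v in range(0,384,2) for u in range(0,512,2) if d[v,u]>0])
P=P[np.hypot(P[:,0]-.573,P[:,1]+.03)<.06]
hist,e=np.histogram(P[:,2],np.arange(.07,.16,.003));print(dict(zip(np.round(e,3).tolist(),hist.tolist())))
E
python3 look.py w1
```

```text
2.85 [ 0.5617 -0.0454  0.2505] [[-1.0, 0.003, 0.0], [0.003, 1.0, -0.0], [-0.0, -0.0, -1.0]] [ -11.7   13.6   83.    -0.    83.4 -101.5]
knob_grip [265.6 184.5  50.3  44. ] 0.69 [ 0.5629 -0.033   0.1372]
lock_ring [266.4 197.8  33.2  33.8] 0.77 [ 0.5765 -0.0323  0.1437]
pointer_tip [264.6 186.6  53.1  41.9] 0.86 [ 0.5651 -0.0341  0.1382]
marker_tip [253.4 157.1   9.8   9.5] 0.49 [ 0.5392 -0.0466  0.0833]
setting_knob [265.8 185.9  53.2  46.1] 0.6 [ 0.5642 -0.0328  0.1387]
{0.07: 7, 0.073: 17, 0.076: 222, 0.079: 604, 0.082: 38, 0.085: 32, 0.088: 116, 0.091: 26, 0.094: 3, 0.097: 6, 0.1: 4, 0.103: 3, 0.106: 5, 0.109: 23, 0.112: 72, 0.115: 0, 0.118: 0, 0.121: 3, 0.124: 2, 0.127: 3, 0.13: 12, 0.133: 5, 0.136: 181, 0.139: 25, 0.142: 4, 0.145: 20, 0.148: 2, 0.151: 0, 0.154: 0}
```

View pics/w1.png

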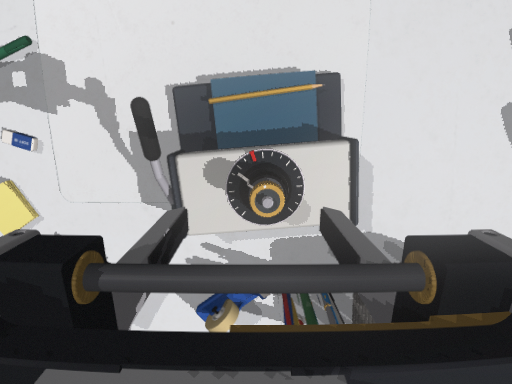

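```bash
cat > ang.py <<'E'
from h import *
import sys
def analyse(n,c0):
    z=np.load(n+".npz");p,d,T=z["p"],z["d"],z["T"];m=dict(eyes.camera_model("wrist"));m["T"]=T
    V,U=np.mgrid[0:384,0:512]
    def lvl(a,b,r,c):
        q=np.array([w(m,u,v,depth=d[v,u]) for v,u in zip(V[(d>0)].ravel(),U[(d>0)].ravel())]) if lvl.P is None else lvl.P
        lvl.P=q;k=(q[:,2]>a)&(q[:,2]<b)&(np.hypot(q[:,0]-c[0],q[:,1]-c[1])<r);return q[k]
    lvl.P=None
    c=np.array(c0)
    for a,b,r in((.133,.141,.03),(.142,.15,.015),(.108,.115,.035)):
        q=lvl(a,b,r,c0)
        if len(q)>5:
            h=cv2.minEnclosingCircle(q[:,:2].astype(np.float32));print("lvl",a,len(q),np.round(q.mean(0),4),"circle",np.round(h[0],4),round(h[1],4))
    hsv=cv2.cvtColor(p,cv2.COLOR_BGR2HSV).astype(int)
    red=((hsv[...,0]<8)|(hsv[...,0]>172))&(hsv[...,1]>130)&(hsv[...,2]>80)
    white=(hsv[...,1]<60)&(hsv[...,2]>120)
    for name,k,zz,r0,r1 in(("red",red,.085,.03,.056),("white",white,.084,.0365,.043)):
        q=[]
        for v,u in zip(V[k],U[k]):
            x=w(m,u,v,z=zz);rr=np.hypot(*(x[:2]-c))
            if r0<rr<r1:q.append([*x[:2],rr,np.arctan2(x[1]-c[1],x[0]-c[0]),u,v])
        q=np.array(q)
        if not len(q):print(name,"none");continue
        e=q[:,3]%(2*np.pi);h,b=np.histogram(e,np.arange(0,6.3,.1))
        print(name,len(q),"az deg",round(np.degrees(np.median(e)),1),{int(np.degrees(x)):int(y) for x,y in zip(b,h) if y})
    P=cv2.resize(p[100:260,180:350],None,fx=4,fy=4,interpolation=cv2.INTER_CUBIC) if n=="w1" else p
    return m
if __name__=="__main__": analyse(sys.argv[1],(float(sys.argv[2]),float(sys.argv[3])))
E
python3 ang.py w1 .576 -.032
```

```text
lvl 0.133 842 [ 0.58   -0.0317  0.138 ] circle [ 0.5813 -0.0314] 0.0208
lvl 0.142 106 [ 0.5804 -0.0316  0.1462] circle [ 0.5817 -0.0315] 0.0066
lvl 0.108 377 [ 0.5683 -0.0334  0.1126] circle [ 0.5811 -0.0315] 0.0267
red 42 az deg 201.8 {194: 13, 200: 29}
white 30 az deg 185.0 {131: 6, 148: 2, 166: 3, 177: 1, 183: 6, 211: 2, 217: 2, 229: 2, 240: 2, 246: 3, 280: 1}
```

Call:
servo_tool([
  [[-10,7,20],[0,0,0],100],
  [[-19.5,14,60],[0,0,0],100],
  [[-19.5,14,100],[0,0,0],100],
  [[-19.5,14,125],[0,0,0],100],
  [[-19.5,14,125],[0,0,0],100],
  [[-19.5,14,125],[0,0,0],100],
])

```text
time: 3.9
position: [0.5821, -0.0317, 0.1266]
tool_rot: [[-1.0, 0.001, 0.002], [0.001, 1.0, -0.0], [-0.002, -0.0, -1.0]]
ft_force: [-0.6, 0.5, 0.2]
opening: 0.0942
gripper_force: 0.0
```

```bash
python3 look.py w2; python3 ang.py w2 .5812 -.0314; python3 - <<'E'
import cv2;p=cv2.imread("pics/w2.png");cv2.imwrite("pics/w2c.png",cv2.resize(p[80:280,170:370],None,fx=3,fy=3,interpolation=2))
E
```

```text
3.9 [ 0.5821 -0.0317  0.1266] [[-1.0, 0.001, 0.002], [0.001, 1.0, -0.0], [-0.002, -0.0, -1.0]] [-10.   19.5  92.5  -0.   67.9 -99.9]
knob_grip [254.5 192.8  83.6  61.6] 0.62 [ 0.5624 -0.032   0.1257]
lock_ring [256.2 219.2  55.9  57.9] 0.88 [ 0.575  -0.031   0.1439]
pointer_tip [255.6 194.   83.6  60.8] 0.96 [ 0.5613 -0.0313  0.133 ]
marker_tip [254.6 192.7  83.   57.4] 0.69 [ 0.5624 -0.032   0.1257]
marker_tip [235.8 149.7  13.5  16.4] 0.68 [ 0.5369 -0.0473  0.0845]
setting_knob [253.3 194.1  81.6  60. ] 0.62 [ 0.5617 -0.0329  0.1317]
{0.07: 15, 0.073: 51, 0.076: 513, 0.079: 1261, 0.082: 83, 0.085: 77, 0.088: 234, 0.091: 71, 0.094: 13, 0.097: 12, 0.1: 8, 0.103: 10, 0.106: 17, 0.109: 45, 0.112: 182, 0.115: 0, 0.118: 0, 0.121: 12, 0.124: 11, 0.127: 42, 0.13: 25, 0.133: 61, 0.136: 531, 0.139: 93, 0.142: 33, 0.145: 97, 0.148: 33, 0.151: 33, 0.154: 39}
lvl 0.133 2359 [ 0.5796 -0.0314  0.138 ] circle [ 0.5817 -0.0312] 0.021
lvl 0.142 308 [ 0.5805 -0.0315  0.1463] circle [ 0.5816 -0.0314] 0.0064
lvl 0.108 942 [ 0.567  -0.032   0.1126] circle [ 0.5802 -0.0312] 0.0264
red 112 az deg 200.0 {194: 64, 200: 48}
white 52 az deg 239.5 {45: 4, 91: 4, 137: 3, 183: 3, 223: 1, 229: 1, 234: 15, 240: 14, 269: 2, 315: 5}
```

View pics/w2c.png

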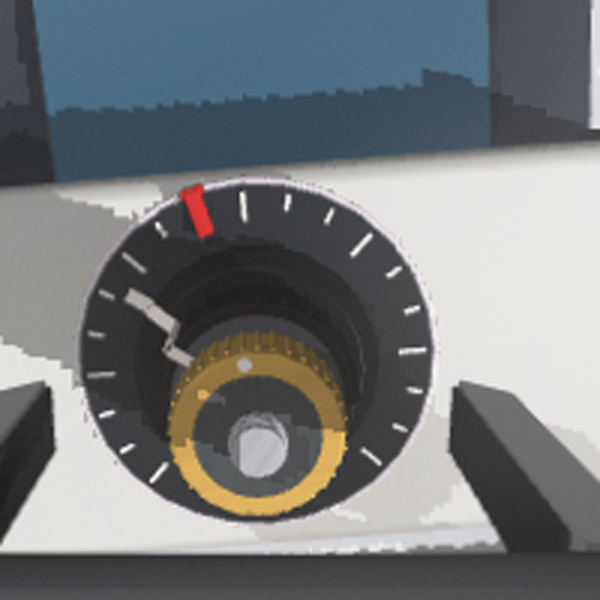

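Call:
servo_tool([
  [[0.5,0.3,8],[0,0,-9],100],
  [[0.5,0.3,18],[0,0,-18],100],
  [[0.5,0.3,26],[0,0,-25],100],
  [[0.5,0.3,32],[0,0,-25],100],
  [[0.5,0.3,32],[0,0,-25],100],
  [[0.5,0.3,32],[0,0,-25],55],
  [[0.5,0.3,32],[0,0,-25],40],
  [[0.5,0.3,32],[0,0,-25],40],
  [[0.5,0.3,32],[0,0,-25],40],
  [[0.5,0.3,32],[0,0,-25],40],
], grip_force=15)

```text
time: 5.45
position: [0.5806, -0.031, 0.0935]
tool_rot: [[-0.907, -0.422, -0.0], [-0.422, 0.907, 0.0], [-0.0, 0.0, -1.0]]
ft_force: [0.2, 0.6, -0.1]
opening: 0.0505
gripper_force: 15.0
```

Call:
servo_tool([
  [[0,0,0],[0,0,7],40],
  [[0,0,0],[0,0,14],40],
  [[0,0,0],[0,0,21],40],
  [[0,0,0],[0,0,28],40],
  [[0,0,0],[0,0,34],40],
  [[0,0,0],[0,0,39],40],
  [[0,0,0],[0,0,39],40],
  [[0,0,0],[0,0,39],40],
])

```text
time: 6.45
position: [0.5805, -0.0301, 0.0935]
tool_rot: [[-0.97, 0.241, -0.0], [0.241, 0.97, 0.002], [0.001, 0.002, -1.0]]
ft_force: [-0.6, 4.8, 1.4]
opening: 0.0506
gripper_force: 15.0
```

```bash
python3 look.py w3|head -1; python3 ang.py w3 .5812 -.0314; python3 - <<'E'
import cv2;p=cv2.imread("pics/w3.png");cv2.imwrite("pics/w3c.png",cv2.resize(p[80:280,155:355],None,fx=3,fy=3,interpolation=2))
E
```

```text
6.45 [ 0.5805 -0.0301  0.0935] [[-0.97, 0.241, -0.0], [0.241, 0.97, 0.002], [0.001, 0.002, -1.0]] [ -9.9  21.1  95.2   0.1  63.8 -86. ]
lvl 0.133 2900 [ 0.5754 -0.0297  0.1379] circle [ 0.5764 -0.0302] 0.0287
lvl 0.142 433 [ 0.5798 -0.031   0.1461] circle [ 0.5812 -0.0315] 0.0068
lvl 0.108 1543 [ 0.5677 -0.0283  0.1125] circle [ 0.5708 -0.0289] 0.0333
red 132 az deg 199.7 {194: 84, 200: 48}
white 62 az deg 200.1 {91: 6, 137: 5, 177: 1, 183: 5, 194: 17, 200: 25, 223: 2, 229: 1}
```

View pics/w3c.png

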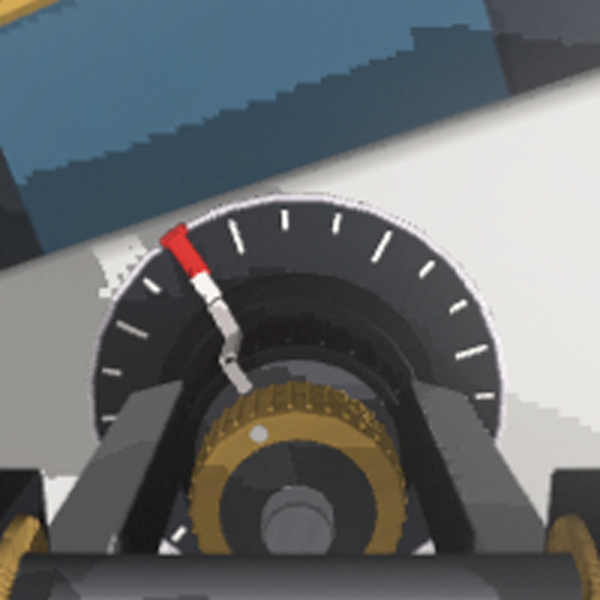

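Call:
servo_tool([
  [[0,0,0],[0,0,0],60],
  [[0,0,0],[0,0,0],85],
  [[0,0,0],[0,0,0],100],
  [[0,0,-14],[0,0,0],100],
  [[0,0,-27.5],[0,0,-10],100],
  [[0,0,-27.5],[0,0,-20],100],
  [[0,0,-27.5],[0,0,-30],100],
  [[0,0,-27.5],[0,0,-40],100],
  [[0,0,-27.5],[0,0,-40],100],
  [[0,0,-27.5],[0,0,-40],100],
])

```text
time: 8.0
position: [0.5809, -0.0313, 0.1215]
tool_rot: [[-0.9, -0.436, 0.001], [-0.436, 0.9, -0.0], [-0.001, -0.001, -1.0]]
ft_force: [-1.0, 0.2, 1.1]
opening: 0.0942
gripper_force: 0.0
```

```bash
python3 look.py w4; python3 ang.py w4 .5813 -.0314;python3 - <<'E'
from h import *
s=ctrl.state();R=np.array(s["tool_rot"]);print(np.round(1000*R.T@(np.array([.5813,-.0314,.121])-s["position"]),1))
E
```

```text
8.0 [ 0.5809 -0.0313  0.1215] [[-0.9, -0.436, 0.001], [-0.436, 0.9, -0.0], [-0.001, -0.001, -1.0]] [  -9.9   19.7   93.    -0.    67.3 -125.8]
knob_grip [253.8 192.6  84.   70.9] 0.72 [ 0.5648 -0.0398  0.1132]
lock_ring [253.4 225.1  58.7  64.1] 0.71 [ 0.5759 -0.0347  0.1452]
pointer_tip [255.8 193.6  84.3  72.4] 0.85 [ 0.5647 -0.0382  0.114 ]
marker_tip [260.8 149.6  10.6  10.8] 0.61 [ 0.5371 -0.0469  0.0843]
setting_knob [254.9 192.6  84.8  72.3] 0.81 [ 0.5645 -0.039   0.1129]
{0.07: 22, 0.073: 46, 0.076: 502, 0.079: 1301, 0.082: 80, 0.085: 79, 0.088: 244, 0.091: 70, 0.094: 11, 0.097: 14, 0.1: 13, 0.103: 12, 0.106: 20, 0.109: 46, 0.112: 191, 0.115: 0, 0.118: 2, 0.121: 19, 0.124: 39, 0.127: 42, 0.13: 40, 0.133: 51, 0.136: 565, 0.139: 86, 0.142: 46, 0.145: 101, 0.148: 35, 0.151: 29, 0.154: 35}
lvl 0.133 2466 [ 0.5797 -0.0324  0.138 ] circle [ 0.5816 -0.0315] 0.0208
lvl 0.142 334 [ 0.5806 -0.032   0.1463] circle [ 0.582  -0.0313] 0.0064
lvl 0.108 996 [ 0.5683 -0.0379  0.1126] circle [ 0.5808 -0.032 ] 0.0263
red 95 az deg 200.5 {194: 48, 200: 47}
white 50 az deg 200.1 {91: 5, 137: 5, 183: 2, 194: 17, 200: 13, 229: 1, 269: 3, 315: 4}
[-0.5 -0.5 -0. ]
```

Call:
servo_tool([
  [[-0.4,-0.4,0],[0,0,-8],100],
  [[-0.4,-0.4,0],[0,0,-16],100],
  [[-0.4,-0.4,0],[0,0,-24],100],
  [[-0.4,-0.4,0],[0,0,-24],70],
  [[-0.4,-0.4,0],[0,0,-24],45],
  [[-0.4,-0.4,0],[0,0,-24],30],
  [[-0.4,-0.4,0],[0,0,-24],30],
  [[-0.4,-0.4,0],[0,0,-24],30],
  [[-0.4,-0.4,0],[0,0,-24],30],
  [[-0.4,-0.4,0],[0,0,-24],30],
], grip_force=40)

```text
time: 9.55
position: [0.5812, -0.0313, 0.121]
tool_rot: [[-0.643, -0.766, -0.0], [-0.766, 0.643, -0.0], [0.0, 0.0, -1.0]]
ft_force: [-0.7, 0.6, 0.3]
opening: 0.0395
gripper_force: 40.0
```

```bash
cat > t.py <<'E'
from h import *
s=ctrl.state();R=np.array(s["tool_rot"]);print(s["time"],np.round(s["position"],4),"az",round(np.degrees(np.arctan2(R[1,0],R[0,0])),1),"j6",round(s["joints"][5],1),"F",np.round(s["ft_force"],1),"M",np.round(s["wrist_torque"],3),"eff6",np.round(s["joint_efforts"][5],3),s["opening"],s["gripper_force"])
E
python3 t.py
```

```text
9.55 [ 0.5812 -0.0313  0.121 ] az -130.0 j6 -149.9 F [-0.7  0.6  0.3] M [ 0.152 -0.111 -0.037] eff6 -0.012 0.03954528606168487 40.00019967556
```

Call:
servo_tool([
  [[0,0,0.1],[0,0,3],30],
  [[0,0,0.2],[0,0,6],30],
  [[0,0,0.3],[0,0,9],30],
  [[0,0,0.35],[0,0,12],30],
])

```text
time: 10.05
position: [0.581, -0.0312, 0.1206]
tool_rot: [[-0.789, -0.614, -0.0], [-0.614, 0.789, 0.0], [0.0, 0.001, -1.0]]
ft_force: [-1.3, 1.6, -0.0]
opening: 0.0396
gripper_force: 40.0
```

```bash
python3 t.py
```

```text
10.05 [ 0.581  -0.0312  0.1206] az -142.1 j6 -137.8 F [-1.3  1.6 -0. ] M [0.214 0.027 0.095] eff6 -0.319 0.03964870947309055 39.99919831752777
```

Call:
servo_tool([
  [[0,0,0.1],[0,0,3],30],
  [[0,0,0.2],[0,0,6],30],
  [[0,0,0.3],[0,0,9],30],
  [[0,0,0.35],[0,0,12],30],
])

```text
time: 10.55
position: [0.5808, -0.0309, 0.1203]
tool_rot: [[-0.9, -0.437, -0.001], [-0.437, 0.9, 0.001], [0.0, 0.001, -1.0]]
ft_force: [-1.5, 1.8, -0.6]
opening: 0.0399
gripper_force: 40.0
```

```bash
python3 t.py
```

```text
10.55 [ 0.5808 -0.0309  0.1203] az -154.1 j6 -125.8 F [-1.5  1.8 -0.6] M [ 0.312  0.038 -0.019] eff6 -0.319 0.039874170929409945 39.999271631240845
```

Call:
servo_tool([
  [[0,0,0.1],[0,0,3],30],
  [[0,0,0.2],[0,0,6],30],
  [[0,0,0.3],[0,0,9],30],
  [[0,0,0.35],[0,0,12],30],
])

```text
time: 11.05
position: [0.5807, -0.0307, 0.1199]
tool_rot: [[-0.971, -0.24, -0.001], [-0.24, 0.971, 0.001], [0.001, 0.001, -1.0]]
ft_force: [-1.4, 2.0, 1.0]
opening: 0.0399
gripper_force: 40.0
```

```bash
python3 t.py; python3 t.py
```

```text
11.05 [ 0.5807 -0.0307  0.1199] az -166.1 j6 -113.8 F [-1.4  2.   1. ] M [0.282 0.023 0.03 ] eff6 -0.319 0.0399340233260615 39.9994558095932
11.05 [ 0.5807 -0.0307  0.1199] az -166.1 j6 -113.8 F [-1.4  2.   1. ] M [0.282 0.023 0.03 ] eff6 -0.319 0.0399340233260615 39.9994558095932
```

Call:
servo_tool([
  [[0,0,0.1],[0,0,3],30],
  [[0,0,0.2],[0,0,6],30],
  [[0,0,0.3],[0,0,9],30],
  [[0,0,0.35],[0,0,12],30],
])

```text
time: 11.55
position: [0.5808, -0.0304, 0.1196]
tool_rot: [[-0.999, -0.033, -0.001], [-0.033, 0.999, 0.002], [0.001, 0.002, -1.0]]
ft_force: [-1.2, 2.3, 1.1]
opening: 0.0397
gripper_force: 40.0
```

```bash
python3 t.py
```

```text
11.55 [ 0.5808 -0.0304  0.1196] az -178.1 j6 -101.8 F [-1.2  2.3  1.1] M [ 0.463 -0.001  0.066] eff6 -0.319 0.03974087573600425 39.999430775642395
```

Call:
servo_tool([
  [[0,0,0.1],[0,0,3],30],
  [[0,0,0.2],[0,0,6],30],
  [[0,0,0.3],[0,0,9],30],
  [[0,0,0.35],[0,0,12],30],
])

```text
time: 12.05
position: [0.5808, -0.0302, 0.1193]
tool_rot: [[-0.984, 0.176, -0.001], [0.176, 0.984, 0.002], [0.001, 0.002, -1.0]]
ft_force: [-0.9, 2.4, 0.8]
opening: 0.0398
gripper_force: 40.0
```

```bash
python3 t.py
```

```text
12.05 [ 0.5808 -0.0302  0.1193] az 169.9 j6 -89.8 F [-0.9  2.4  0.8] M [0.507 0.017 0.11 ] eff6 -0.318 0.03978981381583037 39.99947547912598
```

Call:
servo_tool([
  [[0,0,0.1],[0,0,3],30],
  [[0,0,0.2],[0,0,6],30],
  [[0,0,0.3],[0,0,9],30],
  [[0,0,0.35],[0,0,12],30],
])

```text
time: 12.55
position: [0.5808, -0.0299, 0.119]
tool_rot: [[-0.926, 0.377, -0.001], [0.377, 0.926, 0.002], [0.002, 0.002, -1.0]]
ft_force: [-0.0, 3.5, 2.1]
opening: 0.0397
gripper_force: 40.0
```

```bash
python3 t.py
```

```text
12.55 [ 0.5808 -0.0299  0.119 ] az 157.9 j6 -77.8 F [-0.   3.5  2.1] M [ 0.566 -0.005  0.056] eff6 -0.318 0.03968969516416863 39.99943792819977
```

Call:
servo_tool([
  [[0,0,0.1],[0,0,3],30],
  [[0,0,0.2],[0,0,6],30],
  [[0,0,0.3],[0,0,9],30],
  [[0,0,0.35],[0,0,12],30],
])

```text
time: 13.05
position: [0.581, -0.0297, 0.1187]
tool_rot: [[-0.828, 0.561, -0.0], [0.561, 0.828, 0.003], [0.002, 0.002, -1.0]]
ft_force: [-0.6, 3.9, 1.3]
opening: 0.04
gripper_force: 40.0
```

```bash
python3 t.py
```

```text
13.05 [ 0.581  -0.0297  0.1187] az 145.9 j6 -65.8 F [-0.6  3.9  1.3] M [0.688 0.035 0.161] eff6 -0.205 0.040000808706897956 39.99964356422424
```

Call:
servo_tool([
  [[0,0,0.1],[0,0,3],30],
  [[0,0,0.2],[0,0,6],30],
  [[0,0,0.25],[0,0,9],30],
])

```text
time: 13.42
position: [0.5811, -0.0296, 0.1185]
tool_rot: [[-0.73, 0.683, -0.0], [0.683, 0.73, 0.003], [0.002, 0.002, -1.0]]
ft_force: [0.5, 4.0, 1.8]
opening: 0.04
gripper_force: 40.0
```

```bash
python3 t.py; python3 look.py w5; python3 ang.py w5 .5813 -.0314;python3 - <<'E'
import cv2;p=cv2.imread("pics/w5.png");cv2.imwrite("pics/w5c.png",cv2.resize(p[100:300,155:355],None,fx=3,fy=3,interpolation=2))
E
```

```text
13.425 [ 0.5811 -0.0296  0.1185] az 136.9 j6 -56.9 F [0.5 4.  1.8] M [ 0.712 -0.008  0.314] eff6 -0.028 0.04004923600347091 39.99964356422424
13.425 [ 0.5811 -0.0296  0.1185] [[-0.73, 0.683, -0.0], [0.683, 0.73, 0.003], [0.002, 0.002, -1.0]] [ -9.9  19.8  93.2   0.2  67.  -56.9]
knob_grip [252.1 188.4  90.6  43.8] 0.78 [ 0.5645 -0.0168  0.1131]
knob_grip [167.   90.8 100.2 138.2] 0.43 [ 0.4542 -0.0246  0.0323]
lock_ring [253.4 224.9  58.9  61.2] 0.67 [ 0.5776 -0.0278  0.1396]
pointer_tip [253.1 186.2  89.2  44.5] 0.63 [ 0.5638 -0.0152  0.1129]
setting_knob [251.2 187.6  87.7  41.1] 0.58 [ 0.5637 -0.0169  0.1127]
{0.07: 11, 0.073: 48, 0.076: 496, 0.079: 1088, 0.082: 62, 0.085: 82, 0.088: 213, 0.091: 62, 0.094: 15, 0.097: 8, 0.1: 17, 0.103: 15, 0.106: 10, 0.109: 35, 0.112: 154, 0.115: 1, 0.118: 15, 0.121: 22, 0.124: 36, 0.127: 26, 0.13: 37, 0.133: 458, 0.136: 172, 0.139: 40, 0.142: 37, 0.145: 88, 0.148: 31, 0.151: 30, 0.154: 33}
lvl 0.133 2573 [ 0.5798 -0.0299  0.1357] circle [ 0.5754 -0.0259] 0.0283
lvl 0.142 338 [ 0.5807 -0.0306  0.1463] circle [ 0.5827 -0.0321] 0.0063
lvl 0.108 790 [ 0.5684 -0.0193  0.1126] circle [ 0.5745 -0.0247] 0.0247
red 97 az deg 199.3 {194: 66, 200: 31}
white 336 az deg 200.3 {11: 15, 17: 31, 22: 34, 28: 32, 34: 24, 40: 1, 45: 4, 91: 3, 137: 4, 177: 1, 183: 4, 194: 16, 200: 21, 223: 3, 229: 1, 234: 24, 240: 33, 246: 33, 252: 29, 257: 22, 263: 1}
```

View pics/w5c.png

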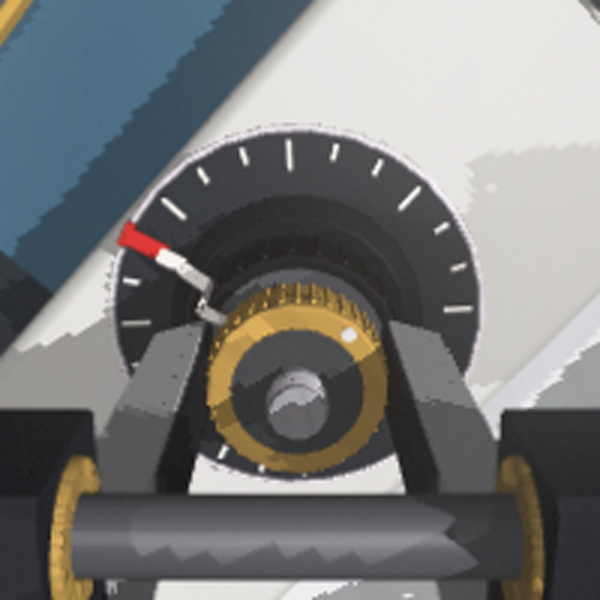

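Call:
servo_tool([
  [[0,0,0],[0,0,1.5],30],
  [[0,0,0.1],[0,0,3],30],
  [[0,0,0.1],[0,0,4.5],30],
])

```text
time: 14.1
position: [0.5812, -0.0295, 0.1185]
tool_rot: [[-0.676, 0.737, 0.0], [0.737, 0.676, 0.003], [0.002, 0.002, -1.0]]
ft_force: [-1.0, 6.4, 2.7]
opening: 0.0399
gripper_force: 40.0
```

```bash
python3 t.py
```

```text
14.1 [ 0.5812 -0.0295  0.1185] az 132.5 j6 -52.5 F [-1.   6.4  2.7] M [1.01  0.008 0.282] eff6 0.2 0.03985734248904499 39.99965965747833
```

Call:
servo_tool([
  [[0,0,0],[0,0,1.5],30],
])

```text
time: 14.22
position: [0.5812, -0.0295, 0.1184]
tool_rot: [[-0.656, 0.754, 0.0], [0.754, 0.656, 0.003], [0.002, 0.002, -1.0]]
ft_force: [0.4, 6.7, 3.0]
opening: 0.0399
gripper_force: 40.0
```

```bash
python3 t.py
```

```text
14.225 [ 0.5812 -0.0295  0.1184] az 131.0 j6 -51.0 F [0.4 6.7 3. ] M [ 1.02  -0.042  0.388] eff6 0.202 0.03986166956200648 40.00005841255188
```

Call:
servo_tool([
  [[0,0,0],[0,0,1.5],30],
])

```text
time: 14.35
position: [0.5812, -0.0295, 0.1184]
tool_rot: [[-0.636, 0.771, 0.0], [0.771, 0.636, 0.003], [0.002, 0.002, -1.0]]
ft_force: [-0.1, 5.0, 2.4]
opening: 0.04
gripper_force: 40.0
```

```bash
python3 t.py
```

```text
14.35 [ 0.5812 -0.0295  0.1184] az 129.5 j6 -49.5 F [-0.1  5.   2.4] M [ 1.05  -0.01   0.461] eff6 0.258 0.040033435513492144 40.00061631202698
```

Call:
servo_tool([
  [[0,0,0],[0,0,0],45],
  [[0,0,0],[0,0,0],65],
  [[0,0,0],[0,0,0],100],
  [[0,0,0],[0,0,0],100],
  [[0,0,0],[0,0,0],100],
  [[0,0,-20],[0,0,-10],100],
  [[0,0,-50],[0,0,-20],100],
  [[0,0,-80],[0,0,-30],100],
  [[0,0,-80],[0,0,-40],100],
  [[0,0,-80],[0,0,-40],100],
])

```text
time: 15.6
position: [0.5812, -0.0315, 0.1985]
tool_rot: [[-0.983, 0.185, 0.001], [0.185, 0.983, -0.0], [-0.001, -0.0, -1.0]]
ft_force: [-0.5, -0.3, 0.9]
opening: 0.0941
gripper_force: 0.0
```

```bash
python3 t.py; python3 look.py w6|head -1; python3 ang.py w6 .5813 -.0314;python3 - <<'E'
import cv2;p=cv2.imread("pics/w6.png");cv2.imwrite("pics/w6c.png",cv2.resize(p[80:280,155:355],None,fx=3,fy=3,interpolation=2))
E
```

```text
15.6 [ 0.5812 -0.0315  0.1985] az 169.4 j6 -89.3 F [-0.5 -0.3  0.9] M [ 0.024 -0.166  0.02 ] eff6 -0.362 0.09409540747885481 0.0
15.6 [ 0.5812 -0.0315  0.1985] [[-0.983, 0.185, 0.001], [0.185, 0.983, -0.0], [-0.001, -0.0, -1.0]] [ -9.9  16.6  86.1  -0.   77.3 -89.3]
lvl 0.133 1181 [ 0.5801 -0.0312  0.1353] circle [ 0.5813 -0.0311] 0.0205
lvl 0.142 160 [ 0.5808 -0.0314  0.1462] circle [ 0.5839 -0.0317] 0.0056
lvl 0.108 499 [ 0.5685 -0.0296  0.1126] circle [ 0.5808 -0.0315] 0.0264
red 53 az deg 199.8 {194: 32, 200: 21}
white 40 az deg 199.4 {45: 3, 91: 4, 137: 3, 183: 4, 194: 9, 200: 10, 223: 1, 269: 2, 315: 4}
```

View pics/w6c.png

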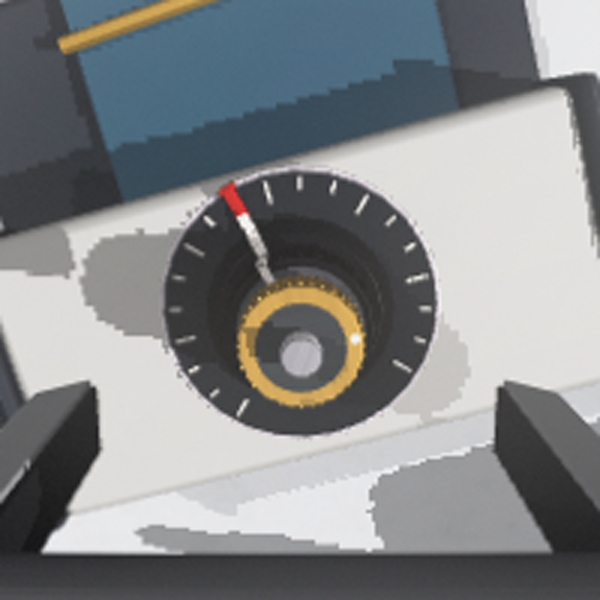

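The picture shows the pointer still in line with the red marker (about 200° for both). The ring is tight and the gripper is clear, so I'm handing in.

```bash
python3 -c "
from station import ctrl
print(ctrl.sign_off())"
```

```text
the job is handed in; nothing more can be done
None
```

The knob's pointer is on the red marker, the lock ring is tightened to about 0.42 N m (estimated from the wrist torque), the gripper is clear, and the job is handed in; no verdict was returned.

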